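# Take the spice caddy off the safety hook

### The arm

A 6-joint arm with a two-finger parallel gripper is mounted at the origin on a cart in front of the work surface, level with it; the furniture and walls round the work are solid. World frame = base frame: x ahead of the robot, y to its left, z up, the work surface at z = 0. Lengths are in m, angles in rad, forces in N, time in s.
With the tool pointing down it reaches from about 0.35 to 0.775 m from the base axis. Payload 5.5 kg.
Tool frame: the origin (TCP) lies midway between the tips of the shut fingers; the grasp point (between the pads) lies 19 mm behind it; z points along the fingers, y is the line along which they close (so a half turn about z gives the same grasp; the last joint's range is limited). The gripper opens to 85 mm and grips with 20 to 120 N. Pads are 22 mm wide; open, the fingers measure 114 mm over their backs; the gripper's body (76 mm by 85 mm) begins 54 mm behind the grasp point. The pads swing forward as they close: fully open they stand 13 mm farther back than shut.
Start: joints at [1.204, 0.313, 0.046, 1.304, 0, 1.431], TCP at [0.129, 0.56, 0.231] pointing down, gripper open.
Joint ranges: [-2.76, 2.76], [-0.86, 1.69], [-1.03, 1.26], [-2.2, 2.34], [-1.47, 1.5], [-3.14, 3.14]. Speed limits (rad/s): [2.57, 2.57, 3.14, 3.14, 3.14, 3.14].

### API

Orientations are given as [roll, pitch, yaw] about the fixed x, y, z axes, in that order (R = Rz(yaw) Ry(pitch) Rx(roll)).
In Python, from workcell import monitor, eyes, close_job gives the robot as it stands.
- The arm moves only by the tool drive_tool, never from a script. Its argument "moves" is a list of rows, each a list of 7 numbers: the shift along the world's x, y, z in cm, then the turn, a rotation vector about the world's x, y, z in rad, then the finger opening in cm, from 0 to 8.54. A call has 1 to 20 rows; each row is the pose to reach, as a shift and turn from the pose commanded when the call began; what a row does not reach only later rows make up. A row lasts 1/10 s, in which the tool goes at most 50 mm and 8.59 degrees, less where a joint would pass 70% of its speed; a pose out of reach is approached as far as the arm can. A call with a gripper value outside its range is refused whole. The fingers move at their own pace and stop on an object; "grip_force" is the grip in N (left out, the last holds). Time passes only in rows, so rows that repeat a pose let the fingers close. It gives the time, the measured TCP pose, the force, the opening and the grip force at its end, in the units of the state.
- monitor.get_obs(): the state, without advancing time (a new reading comes with each control period).
- eyes.capture(name): name is "scene" or "side" or "wrist"; returns a dict with "img" (420x560x3 uint8, red, green, blue), "mtx" (3x3 intrinsics, pixels), "extrinsics" (4x4, takes a point from camera to world coordinates). Camera axes: x right, y up, looking along -z (the intrinsics and any distortion apply to the point x, -y, -z); pixel columns grow to the right and rows downward; lengths in m; the calibration is good to about 2 mm. A picture is of the moment at which its call begins. There is no depth.
- close_job(): hands the job in; it is judged then, once.
The state is a dict: "time": time; "qpos": joint angles; "qd": joint speeds; "effort": joint torques, N m; "tcp_pos": TCP position; "eef_rot": TCP orientation; "ft_force": force on the tool from outside, world axes, zero at the start; "torque": the same for the moment, N m; "opening": finger opening in m; "grasp_force": force on a finger pad.
Only numpy, scipy, OpenCV 4.12 (cv2) and the standard library are available. Lean on these libraries where they do the work, as an engineer would, in place of code of your own. Each camera call takes 0.05 s, during which the arm holds its last target. There are 200 camera calls.

### The job

The spice caddy hangs from the safety hook of the steel stand. Hold it by its wooden handle, push it back towards the post so that its own crossbar presses the sprung keeper open, lift the crossbar out over the nose of the hook, and stand the caddy upright, wholly on the round cork trivet, and let go. Work gently: while pushing back and lifting out never load the hook with more than 20 N, do not touch the hook with the fingers, and leave the bowl and the tins where they are.

Things in the scene. Friction and masses are not known exactly. Their poses are not given: they have to be found in the camera images.
- hook_stand: Steel stand fixed to the worktop: base plate 190 x 120 x 12 mm, a post, and a level arm on it that ends in a hook open at the top. Origin on the worktop straight below the hook's seat; x axis along the arm from the nose of the hook back to the post, z up.
- hook_seat (a point): Axis of the caddy's crossbar as it hangs at the start (within 2 mm in x), 195 mm above the worktop; axes as the stand. Behind it the keeper, an upright plate (191 to 221 mm high), slides back in +x only, against a spring: 4 N at first touch, 8.4 N just before its firm stop. The firm stop, felt as a force rising above 10 N, is the sign that the crossbar is clear of the nose.
- front_wall (a point): Top of the hook's front wall, x = -11 mm, 203 mm up. On it the nose plate (203 to 213 mm up) reaches back over the crossbar and stops a straight lift. Its end is set differently on each hook, unmeasured, at x = 4 to 18 mm. The keeper's face is 1.5 mm behind that end. The crossbar's axis clears the nose 5 mm behind the end (x = 9 to 23 mm); the keeper's stop comes 2.5 mm later.
- post_top (a point): Rear end of the arm over the post's axis, x = 105 mm, top of the arm, 190 mm up. The arm is 16 mm wide and 8 mm thick; the crossbar lies and slides on its top. Post 22 mm thick. The keeper's barrel lies on the arm, no higher than 213 mm.
- caddy: Loose carrier, 0.36 to 0.51 kg, two spice jars fixed in its tray: tray 66 x 108 x 35 mm (x, y, z), jars up to 103 mm high; flat side straps at y = +-52 mm, 236 mm high. Origin: centre of the tray's underside, z up. Hanging, its axes are the stand's and its underside is 30 mm up. To free it: lift 35 mm (at 45 mm the jars hit the arm), draw it 100 mm in -x off the arm.
- crossbar (a point): Middle of the caddy's crossbar, a round bar 10 mm thick along y between the straps, axis 165 mm above the underside; axes as the caddy. Hanging, it has 3 mm of room below the nose. It slides back easily only while the robot carries most of the weight (about 3 N upward); pressed down on the arm it rubs and jams.
- handle (a point): Centre of the caddy's wooden handle: a bar along the caddy's y, 100 mm long between the straps, 14 mm thick in x, 24 mm high. Pinch it from above across its 14 mm. It is 60 mm above the crossbar.
- trivet: Round cork trivet, 170 mm across, 8 mm thick, fixed on the worktop; origin at the centre of its underside. It lies on the left or on the right.
- bowl: Round open bowl, 160 mm wide, 82 mm high, loose; bystander. Origin at the centre of its underside.
- tall_tin: Tall food tin, 76 mm across, 110 mm high, loose; bystander behind the hook. Origin at the centre of its underside.
- flat_tin: Flat food tin, 86 mm across, 40 mm high, loose; bystander behind the hook. Origin at the centre of its underside.

How it is judged:
By the outcome, as a careful person would: the job done as asked, in the order asked, and still so for the second after the job is handed in, with the robot touching nothing.
It also fails if it takes over 67 s, if anything falls off the work surface, if the arm or the gripper's body presses on something with over 40 N, if the wrist force passes 120 N, or if a joint passes its speed limit or range.

## Working session

There is one attempt and no reset: what is moved stays moved. The work goes in short steps, Python scripts to look and compute and a tool call to move; the robot and the scene stay as the last step left them, time stands still between calls to the robot, and variables do not carry over. Pictures are saved under pics/ and viewed, at most 10 in all, crops included, and the job is handed in when it is done.

Besides the shell and the picture viewer there is one more tool, called by a JSON object that holds its "fn" and its "kwargs". drive_tool: Moves the arm, as the interface text tells. Its arguments: {"type":"object","properties":{"moves":{"type":"array","items":{"type":"array","items":{"type":"number"}}},"grip_force":{"type":"number"}},"required":["moves"]}

```bash
mkdir -p pics
cat > h.py <<'E'
import numpy as np, cv2
from workcell import monitor, eyes, close_job
def cap(n,f=None):
    c=eyes.capture(n)
    if f: cv2.imwrite('pics/'+f,c['img'][:,:,::-1])
    return c
def ray(c,u,v):
    K=np.array(c['mtx']);E=np.array(c['extrinsics'])
    d=np.linalg.inv(K)@[u,v,1]; d=E[:3,:3]@[d[0],-d[1],-d[2]]
    return E[:3,3],d
def onz(c,u,v,z):
    o,d=ray(c,u,v); return o+d*(z-o[2])/d[2]
def tri(c1,p1,c2,p2):
    A=[];b=[]
    for c,p in((c1,p1),(c2,p2)):
        o,d=ray(c,*p); d=d/np.linalg.norm(d); P=np.eye(3)-np.outer(d,d); A.append(P);b.append(P@o)
    return np.linalg.lstsq(np.vstack(A),np.hstack(b),rcond=None)[0]
def proj(c,X):
    K=np.array(c['mtx']);E=np.array(c['extrinsics']); p=E[:3,:3].T@(np.array(X)-E[:3,3]); q=K@[p[0],-p[1],-p[2]]; return q[:2]/q[2]
E
python3 - <<'E'
from h import *
import pickle
np.set_printoptions(precision=4,suppress=True)
o=monitor.get_obs();print(o)
d={n:cap(n,n+'0.png') for n in('scene','side')}
pickle.dump(d,open('c0.pkl','wb'))
for n in d:print(n,{k:v for k,v in d[n].items() if k!='img'})
E
```

```text
{'time': 0.0, 'qpos': array([1.2044, 0.314 , 0.045 , 1.3036, 0.    , 1.4312]), 'qd': array([ 0.0002, -0.0008, -0.0002, -0.0019, -0.0006,  0.0006]), 'effort': array([  0.0006, -48.0624,  29.8533,   0.0191,  -0.0001,   0.    ]), 'tcp_pos': array([0.1291, 0.5598, 0.2304]), 'eef_rot': array([-3.1398, -0.0003,  2.9149]), 'ft_force': array([0.5506, 1.0336, 0.6946]), 'torque': array([ 0.0577, -0.0195,  0.0167]), 'grasp_force': 0.0, 'opening': 0.08551733042953405}
scene {'mtx': array([[437.2195,   0.    , 274.9512],
       [  0.    , 437.2195, 213.9861],
       [  0.    ,   0.    ,   1.    ]]), 'extrinsics': array([[ 0.7439,  0.4736, -0.4715, -0.0855],
       [-0.668 ,  0.5089, -0.5429, -0.7176],
       [-0.0172,  0.7188,  0.695 ,  1.0911],
       [ 0.    ,  0.    ,  0.    ,  1.    ]])}
side {'mtx': array([[409.0004,   0.    , 283.5196],
       [  0.    , 409.0004, 204.4582],
       [  0.    ,   0.    ,   1.    ]]), 'extrinsics': array([[ 0.8194,  0.2864, -0.4965,  0.0752],
       [-0.5731,  0.3948, -0.7181, -0.7465],
       [-0.0096,  0.873 ,  0.4876,  0.6534],
       [ 0.    ,  0.    ,  0.    ,  1.    ]])}
```

View pics/scene0.png

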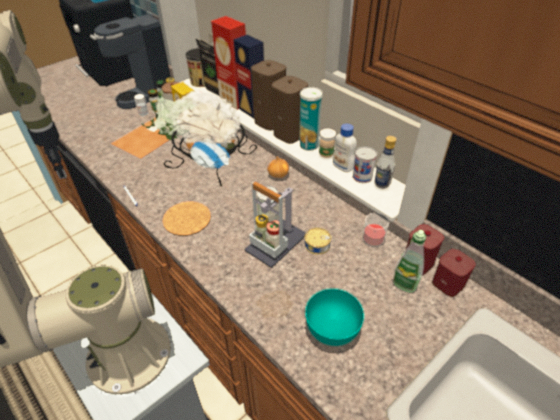

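View pics/side0.png

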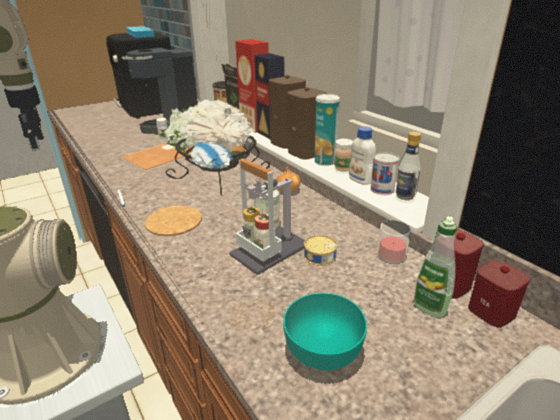

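The trivet lies at scene (187,218) / side (173,220). The caddy and stand are at scene (270,215) / side (265,220), and the bowl is at scene (334,315). I'll crop closer on the caddy and compute the trivet.

Run:
```python
from h import *
import pickle
np.set_printoptions(precision=4,suppress=True)
d=pickle.load(open('c0.pkl','rb'))
s,e=d['scene'],d['side']
a=cv2.resize(s['img'][170:275,235:335],(400,420),interpolation=cv2.INTER_CUBIC)
b=cv2.resize(e['img'][145:275,220:320],(400,520),interpolation=cv2.INTER_CUBIC)
o=np.zeros((520,800,3),np.uint8);o[:420,:400]=a;o[:,400:]=b
cv2.imwrite('pics/crop0.png',o[:,:,::-1])
for c,roi in((s,(150,190,225,245)),(e,(135,195,215,245))):
    h=cv2.cvtColor(c['img'],cv2.COLOR_RGB2HSV); m=cv2.inRange(h,(8,110,120),(25,255,255))
    x0,y0,x1,y1=roi; k=np.zeros_like(m);k[y0:y1,x0:x1]=m[y0:y1,x0:x1]
    cs,_=cv2.findContours(k,0,1);q=max(cs,key=cv2.contourArea)
    P=np.array([onz(c,u,v,.008)[:2] for u,v in q[:,0]],np.float32)
    print('trivet',cv2.minEnclosingCircle(P),cv2.boundingRect(q))
    el=cv2.fitEllipse(P);print(el)
```

```text
trivet ((0.40742364525794983, 0.32957032322883606), 0.08716612309217453) (163, 201, 48, 35)
((0.4068234860897064, 0.329720675945282), (0.16620688140392303, 0.16974125802516937), 157.2119140625)
trivet ((0.4058171808719635, 0.32618772983551025), 0.08699487894773483) (145, 206, 56, 30)
((0.4059072434902191, 0.3258644640445709), (0.16586387157440186, 0.16874516010284424), 170.38494873046875)
```

View pics/crop0.png

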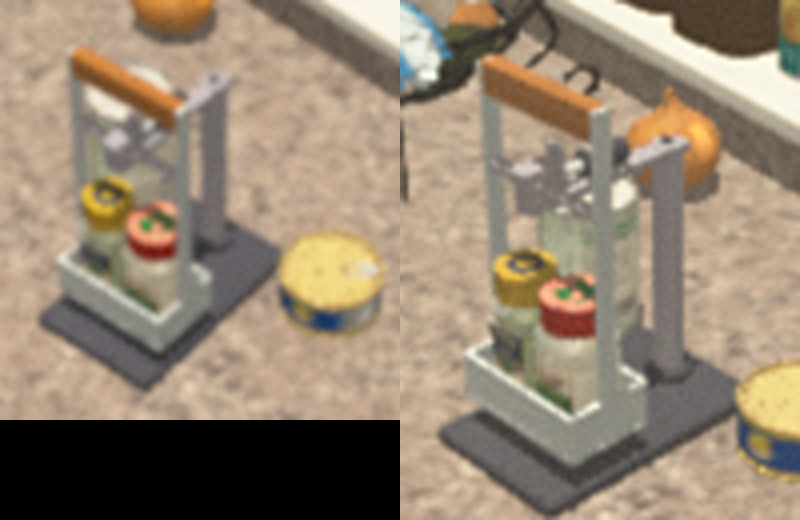

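Crop: orange handle runs from scene-crop (72,57) to (185,112); post top at (213,78). Side crop shows handle (485,65)–(605,125) and the tall tin behind the caddy at (590,250). Next I triangulate the handle and stand.

Run:
```python
from h import *
import pickle
np.set_printoptions(precision=4,suppress=True)
d=pickle.load(open('c0.pkl','rb'))
s,e=d['scene'],d['side']
R={}
for n,c,roi in(('scene',s,(248,175,290,205)),('side',e,(238,155,275,185))):
    h=cv2.cvtColor(c['img'],cv2.COLOR_RGB2HSV); m=cv2.inRange(h,(5,120,80),(22,255,255))
    x0,y0,x1,y1=roi; k=np.zeros_like(m);k[y0:y1,x0:x1]=m[y0:y1,x0:x1]
    cs,_=cv2.findContours(k,0,1);q=max(cs,key=cv2.contourArea)
    M=cv2.moments(q);cen=(M['m10']/M['m00'],M['m01']/M['m00'])
    r=cv2.minAreaRect(q);bp=cv2.boxPoints(r);bp=bp[np.argsort(bp[:,0])]
    L=bp[:2].mean(0);Rr=bp[2:].mean(0);R[n]=(cen,L,Rr);print(n,cen,L,Rr,r)
for i in range(3):print('handle',i,tri(s,R['scene'][i],e,R['side'][i]))
a,b=[[onz(c,*R[n][i],.255) for i in(1,2)] for n,c in(('scene',s),('side',e))]
for p in(a,b):
    v=p[0]-p[1];print(p,np.linalg.norm(v),'yaw',np.arctan2(v[1],v[0])-np.pi/2, (p[0]+p[1])/2)
S=lambda x,y:(235+x/4,170+y/4)
T=lambda x,y:(220+(x-400)/4,145+y/4)
for n,c,ps in(('scene',s,[S(40,320),S(147,387),S(281,252)]),('side',e,[T(440,433),T(548,515),T(745,385)])):
    q=[onz(c,u,v,.012) for u,v in ps];print(n,q,np.linalg.norm(q[0]-q[1]),np.linalg.norm(q[2]-q[1]))
    v=q[0]-q[1];w=q[2]-q[1];print('yaws',np.arctan2(v[1],v[0])-np.pi/2,np.arctan2(w[1],w[0]))
print('post',tri(s,S(217,77),e,T(672,142)), onz(s,*S(217,77),.19),onz(e,*T(672,142),.19))
```

```text
scene (265.62079510703364, 190.85626911314984) [252.5223 183.8758] [278.586  198.0924] ((265.55413818359375, 190.98410034179688), (29.688833236694336, 7.581826210021973), 28.610462188720703)
side (254.30674846625766, 168.44921608725286) [240.5 161. ] [268.1 174.8] ((254.30001831054688, 167.90000915527344), (30.857738494873047, 10.28591251373291), 26.56505012512207)
handle 0 [0.527  0.0273 0.2538]
handle 1 [0.5143 0.0707 0.2611]
handle 2 [ 0.534  -0.0217  0.2535]
[array([0.5188, 0.0765, 0.255 ]), array([ 0.5329, -0.0229,  0.255 ])] 0.10040798243272953 yaw 0.14130984831327975 [0.5258 0.0268 0.255 ]
[array([0.5211, 0.0834, 0.255 ]), array([ 0.5323, -0.0244,  0.255 ])] 0.1083791988184395 yaw 0.10373838789458456 [0.5267 0.0295 0.255 ]
scene [array([0.4611, 0.0659, 0.012 ]), array([ 0.4789, -0.0461,  0.012 ]), array([ 0.6598, -0.0138,  0.012 ])] 0.11340595700910497 0.1836927322485978
yaws 0.1575651206701405 0.17705960119036387
side [array([0.4609, 0.0638, 0.012 ]), array([ 0.4741, -0.051 ,  0.012 ]), array([ 0.6596, -0.0099,  0.012 ])] 0.11562724267223329 0.18996141681294104
yaws 0.11421093621415546 0.21814271553226017
post [0.6378 0.0443 0.1837] [0.6335 0.039  0.19  ] [0.6296 0.0336 0.19  ]
```

{"fn": "drive_tool", "kwargs": {"moves": [[2, -3, 4, 0, 0, -0.1, 8.5], [5, -7, 8, 0, 0, -0.2, 8.5], [8, -11, 10, 0, 0, -0.3, 8.5], [11, -15, 10, 0, 0, -0.4, 8.5], [14, -19, 10, 0, 0, -0.5, 8.5], [17, -23, 10, 0, 0, -0.6, 8.5], [20, -27, 10, 0, 0, -0.7, 8.5], [23, -31, 10, 0, 0, -0.8, 8.5], [26, -35, 10, 0, 0, -0.9, 8.5], [29, -39, 10, 0, 0, -1.0, 8.5], [32, -43, 10, 0, 0, -1.1, 8.5], [35, -47, 10, 0, 0, -1.2, 8.5], [37, -50, 10, 0, 0, -1.2, 8.5], [38.5, -52, 10, 0, 0, -1.2, 8.5], [39.5, -53, 10, 0, 0, -1.2, 8.5], [39.7, -53.3, 10, 0, 0, -1.2, 8.5], [39.7, -53.3, 10, 0, 0, -1.2, 8.5], [39.7, -53.3, 10, 0, 0, -1.2, 8.5], [39.7, -53.3, 10, 0, 0, -1.2, 8.5]], "grip_force": 40}}

```text
time: 2.0
tcp_pos: [0.5256, 0.0286, 0.3317]
eef_rot: [3.141, -0.0, 1.717]
ft_force: [-0.5, -0.1, 0.8]
opening: 0.0855
grasp_force: 0.0
```

Run:
```python
from h import *
import pickle
np.set_printoptions(precision=4,suppress=True)
c=cap('wrist','w1.png');pickle.dump(c,open('c1.pkl','wb'));print(c['extrinsics'],c['mtx'])
for p in([.5265,.0275,.267],[.519,.077,.267],[.533,-.023,.267]):print(proj(c,p))
```

```text
[[ 0.9895 -0.139  -0.0404  0.5161]
 [ 0.1448  0.9521  0.2695  0.098 ]
 [ 0.001  -0.2725  0.9622  0.4751]
 [ 0.      0.      0.      1.    ]] [[351.4453   0.     276.3706]
 [  0.     351.4453 212.3387]
 [  0.       0.       1.    ]]
[276.1732 231.2527]
[275.7272 150.3308]
[274.8599 303.8458]
```

View pics/w1.png

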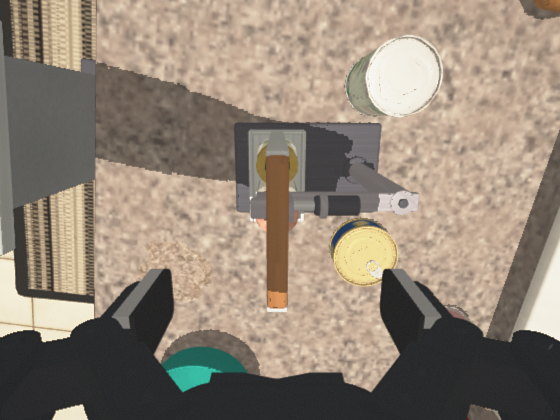

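Wrist view: the handle runs vertically from (278,155) to (277,308), and the stand's arm is horizontal at row 204 with the post at (403,202). So the tool is almost aligned; I'll measure the residuals.

Run:
```python
from h import *
import pickle
np.set_printoptions(precision=4,suppress=True)
c=pickle.load(open('c1.pkl','rb'))
h=cv2.cvtColor(c['img'],cv2.COLOR_RGB2HSV); m=cv2.inRange(h,(5,110,60),(20,255,255))
k=np.zeros_like(m);k[150:312,255:300]=m[150:312,255:300]
L=[];Rr=[]
for v in range(190,290,5):
    x=np.where(k[v]>0)[0]; L.append(onz(c,x.min(),v,.267));Rr.append(onz(c,x.max()+1,v,.267))
for P in(L,Rr):
    P=np.array(P);f=cv2.fitLine(P[:,:2].astype(np.float32),cv2.DIST_HUBER,0,.01,.01).ravel();
    f[:2]*=np.sign(f[1]);print(f,'yaw',-f[0]/f[1])
print('width',np.linalg.norm(np.mean(L,0)-np.mean(Rr,0)), (np.mean(L,0)+np.mean(Rr,0))/2)
ys=np.where(k[:,270:285].sum(1)>0)[0];print(ys.min(),ys.max())
print([onz(c,277.5,v,.267) for v in(155,308)])
# base plate rear/top edge, arm & post
for a in [(236,123),(381,123)]:print(onz(c,*a,.012))
print('post',onz(c,403,202,.19)); print('nose/arm mid', onz(c,260,206,.213),onz(c,345,205,.213))
```

```text
[-0.1376  0.9905  0.5225  0.015 ] yaw 0.13892014
[-0.1408  0.99    0.5345  0.0222] yaw 0.14221224
width 0.013316287989224214 [0.5277 0.023  0.267 ]
156 307
[array([0.5204, 0.0745, 0.267 ]), array([ 0.5352, -0.0258,  0.267 ])]
[0.4673 0.0782 0.012 ]
[0.6507 0.105  0.012 ]
post [0.6316 0.0423 0.19  ]
nose/arm mid [0.5139 0.0278 0.213 ] [0.5786 0.038  0.213 ]
```

{"fn": "drive_tool", "kwargs": {"moves": [[0.1, -0.2, -1, 0, 0, 0, 8.5], [0.1, -0.2, -2.5, 0, 0, 0, 8.5], [0.1, -0.2, -4, 0, 0, 0, 7], [0.1, -0.2, -5.5, 0, 0, 0, 6], [0.1, -0.2, -7, 0, 0, 0, 5], [0.1, -0.2, -8, 0, 0, 0, 4.5], [0.1, -0.2, -9, 0, 0, 0, 4], [0.1, -0.2, -9.4, 0, 0, 0, 4], [0.1, -0.2, -9.4, 0, 0, 0, 4], [0.1, -0.2, -9.4, 0, 0, 0, 4], [0.1, -0.2, -9.4, 0, 0, 0, 4]]}}

```text
time: 3.15
tcp_pos: [0.5278, 0.0253, 0.238]
eef_rot: [3.14, 0.0, 1.715]
ft_force: [0.2, 0.3, 0.4]
opening: 0.0399
grasp_force: 0.0
```

Run:
```python
from h import *
np.set_printoptions(precision=4,suppress=True)
c=cap('wrist','w2.png');o=monitor.get_obs();print(o['tcp_pos'],o['eef_rot'],o['ft_force'],o['opening'])
```

```text
[0.5277 0.0252 0.2379] [3.1404 0.0003 1.7147] [0.0979 1.0423 0.2364] 0.040084060655343826
```

View pics/w2.png

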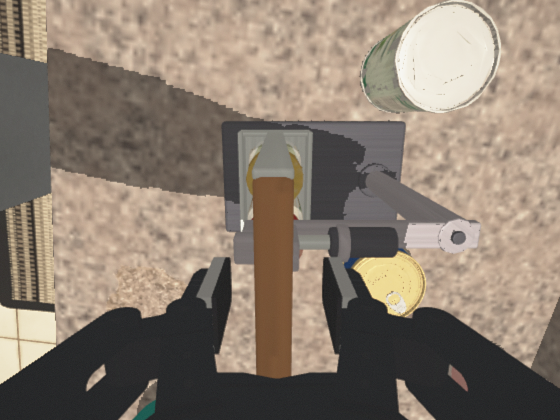

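The handle (col 273) sits centred between the pads (cols 222 to 330). Closing now.

{"fn": "drive_tool", "kwargs": {"moves": [[0, 0, 0, 0, 0, 0, 2.5], [0, 0, 0, 0, 0, 0, 1.8], [0, 0, 0, 0, 0, 0, 1.5], [0, 0, 0, 0, 0, 0, 1.2], [0, 0, 0, 0, 0, 0, 1], [0, 0, 0, 0, 0, 0, 1], [0, 0, 0, 0, 0, 0, 1], [0, 0, 0, 0, 0, 0, 0.5], [0, 0, 0, 0, 0, 0, 0.5], [0, 0, 0, 0, 0, 0, 0.5]], "grip_force": 90}}

```text
time: 4.2
tcp_pos: [0.5268, 0.0252, 0.2376]
eef_rot: [-3.141, 0.0, 1.715]
ft_force: [-4.2, -0.8, 6.2]
opening: 0.0126
grasp_force: 88.0
```

{"fn": "drive_tool", "kwargs": {"moves": [[0, 0, 0.05, 0, 0, 0, 0.5], [0, 0, 0.05, 0, 0, 0, 0.5], [0, 0, 0.1, 0, 0, 0, 0.5], [0, 0, 0.1, 0, 0, 0, 0.5], [0, 0, 0.1, 0, 0, 0, 0.5]]}}

```text
time: 4.7
tcp_pos: [0.5276, 0.0254, 0.2377]
eef_rot: [3.142, -0.0, 1.715]
ft_force: [0.2, 0.1, -3.1]
opening: 0.0128
grasp_force: 87.7
```

{"fn": "drive_tool", "kwargs": {"moves": [[0.1, 0.014, 0, 0, 0, 0, 0.5], [0.2, 0.029, 0, 0, 0, 0, 0.5], [0.3, 0.043, 0, 0, 0, 0, 0.5], [0.4, 0.058, 0, 0, 0, 0, 0.5], [0.4, 0.058, 0, 0, 0, 0, 0.5], [0.4, 0.058, 0, 0, 0, 0, 0.5]]}}

```text
time: 5.3
tcp_pos: [0.5305, 0.0258, 0.238]
eef_rot: [-3.14, -0.0, 1.715]
ft_force: [-4.7, -0.7, -3.5]
opening: 0.0126
grasp_force: 88.0
```

{"fn": "drive_tool", "kwargs": {"moves": [[0.1, 0.014, 0, 0, 0, 0, 0.5], [0.2, 0.029, 0, 0, 0, 0, 0.5], [0.3, 0.043, 0, 0, 0, 0, 0.5], [0.4, 0.058, 0, 0, 0, 0, 0.5], [0.4, 0.058, 0, 0, 0, 0, 0.5], [0.4, 0.058, 0, 0, 0, 0, 0.5]]}}

```text
time: 5.9
tcp_pos: [0.5347, 0.0264, 0.238]
eef_rot: [-3.14, -0.0, 1.715]
ft_force: [-5.8, -0.6, -2.6]
opening: 0.0127
grasp_force: 87.9
```

{"fn": "drive_tool", "kwargs": {"moves": [[0.1, 0.014, 0, 0, 0, 0, 0.5], [0.2, 0.029, 0, 0, 0, 0, 0.5], [0.3, 0.043, 0, 0, 0, 0, 0.5], [0.4, 0.058, 0, 0, 0, 0, 0.5], [0.4, 0.058, 0, 0, 0, 0, 0.5], [0.4, 0.058, 0, 0, 0, 0, 0.5]]}}

```text
time: 6.5
tcp_pos: [0.5382, 0.027, 0.238]
eef_rot: [-3.139, -0.0, 1.715]
ft_force: [-7.4, -1.5, -2.4]
opening: 0.0124
grasp_force: 88.1
```

{"fn": "drive_tool", "kwargs": {"moves": [[0.1, 0.014, 0, 0, 0, 0, 0.5], [0.2, 0.029, 0, 0, 0, 0, 0.5], [0.2, 0.029, 0, 0, 0, 0, 0.5], [0.2, 0.029, 0, 0, 0, 0, 0.5]]}}

```text
time: 6.9
tcp_pos: [0.5399, 0.0272, 0.238]
eef_rot: [-3.139, 0.0, 1.715]
ft_force: [-8.2, -0.9, -1.7]
opening: 0.0126
grasp_force: 88.2
```

{"fn": "drive_tool", "kwargs": {"moves": [[0.05, 0.007, 0.015, 0, 0, 0, 0.5], [0.1, 0.014, 0.015, 0, 0, 0, 0.5], [0.1, 0.014, 0.015, 0, 0, 0, 0.5], [0.1, 0.014, 0.015, 0, 0, 0, 0.5]]}}

```text
time: 7.3
tcp_pos: [0.5407, 0.0273, 0.238]
eef_rot: [-3.138, -0.0, 1.715]
ft_force: [-8.4, -2.3, -2.0]
opening: 0.0125
grasp_force: 88.2
```

{"fn": "drive_tool", "kwargs": {"moves": [[0.05, 0.007, 0.01, 0, 0, 0, 0.5], [0.1, 0.014, 0.01, 0, 0, 0, 0.5], [0.1, 0.014, 0.01, 0, 0, 0, 0.5], [0.1, 0.014, 0.01, 0, 0, 0, 0.5]]}}

```text
time: 7.7
tcp_pos: [0.5415, 0.0275, 0.238]
eef_rot: [-3.138, -0.0, 1.715]
ft_force: [-7.6, -2.1, -1.7]
opening: 0.0127
grasp_force: 88.2
```

{"fn": "drive_tool", "kwargs": {"moves": [[0.05, 0.007, 0.02, 0, 0, 0, 0.5], [0.1, 0.014, 0.02, 0, 0, 0, 0.5], [0.1, 0.014, 0.02, 0, 0, 0, 0.5], [0.1, 0.014, 0.02, 0, 0, 0, 0.5]]}}

```text
time: 8.1
tcp_pos: [0.542, 0.0275, 0.2381]
eef_rot: [-3.137, -0.0, 1.715]
ft_force: [-9.0, -1.3, -1.5]
opening: 0.0125
grasp_force: 88.3
```

{"fn": "drive_tool", "kwargs": {"moves": [[0.05, 0.007, 0.02, 0, 0, 0, 0.5], [0.1, 0.014, 0.02, 0, 0, 0, 0.5], [0.1, 0.014, 0.02, 0, 0, 0, 0.5], [0.1, 0.014, 0.02, 0, 0, 0, 0.5]]}}

```text
time: 8.5
tcp_pos: [0.5423, 0.0276, 0.2381]
eef_rot: [-3.135, 0.0, 1.714]
ft_force: [-11.5, -2.2, -1.8]
opening: 0.0123
grasp_force: 88.5
```

Firm stop felt (11.7 N), so the crossbar is clear of the nose. I'll ease off slightly and begin lifting.

{"fn": "drive_tool", "kwargs": {"moves": [[-0.04, -0.006, 0.1, 0, 0, 0, 0.5], [-0.04, -0.006, 0.2, 0, 0, 0, 0.5], [-0.04, -0.006, 0.3, 0, 0, 0, 0.5], [-0.04, -0.006, 0.4, 0, 0, 0, 0.5], [-0.04, -0.006, 0.5, 0, 0, 0, 0.5], [-0.04, -0.006, 0.5, 0, 0, 0, 0.5]]}}

```text
time: 9.1
tcp_pos: [0.542, 0.0279, 0.2417]
eef_rot: [-3.134, -0.001, 1.715]
ft_force: [-7.6, -1.4, -8.7]
opening: 0.0124
grasp_force: 87.8
```

{"fn": "drive_tool", "kwargs": {"moves": [[0, 0, 0.05, 0, 0, 0, 0.5], [0, 0, 0.1, 0, 0, 0, 0.5], [0, 0, 0.1, 0, 0, 0, 0.5]]}}

```text
time: 9.4
tcp_pos: [0.5419, 0.0279, 0.2427]
eef_rot: [-3.134, -0.001, 1.715]
ft_force: [-8.0, -0.9, -9.7]
opening: 0.0126
grasp_force: 87.8
```

{"fn": "drive_tool", "kwargs": {"moves": [[0, 0, 0.1, 0, 0, 0, 0.5], [0, 0, 0.2, 0, 0, 0, 0.5], [0, 0, 0.2, 0, 0, 0, 0.5]]}}

```text
time: 9.7
tcp_pos: [0.5419, 0.028, 0.2447]
eef_rot: [-3.134, -0.001, 1.715]
ft_force: [-8.7, -1.3, -8.9]
opening: 0.0129
grasp_force: 87.8
```

Free upward motion at constant force (weight plus keeper rub), so I continue up.

{"fn": "drive_tool", "kwargs": {"moves": [[0, 0, 0.2, 0, 0, 0, 0.5], [0, 0, 0.4, 0, 0, 0, 0.5], [0, 0, 0.6, 0, 0, 0, 0.5], [0, 0, 0.8, 0, 0, 0, 0.5], [0, 0, 1.0, 0, 0, 0, 0.5], [0, 0, 1.0, 0, 0, 0, 0.5]]}}

```text
time: 10.3
tcp_pos: [0.5421, 0.028, 0.255]
eef_rot: [-3.134, -0.001, 1.715]
ft_force: [-8.4, -1.4, -7.4]
opening: 0.0124
grasp_force: 87.9
```

{"fn": "drive_tool", "kwargs": {"moves": [[0, 0, 0.2, 0, 0, 0, 0.5], [0, 0, 0.4, 0, 0, 0, 0.5], [0, 0, 0.6, 0, 0, 0, 0.5], [0, 0, 0.8, 0, 0, 0, 0.5], [0, 0, 1.0, 0, 0, 0, 0.5], [0, 0, 1.2, 0, 0, 0, 0.5], [0, 0, 1.4, 0, 0, 0, 0.5], [0, 0, 1.6, 0, 0, 0, 0.5], [0, 0, 1.8, 0, 0, 0, 0.5], [0, 0, 1.8, 0, 0, 0, 0.5], [0, 0, 1.8, 0, 0, 0, 0.5]]}}

```text
time: 11.4
tcp_pos: [0.5454, 0.0279, 0.2752]
eef_rot: [3.141, 0.0, 1.715]
ft_force: [0.2, 0.9, -2.9]
opening: 0.0124
grasp_force: 88.5
```

Run:
```python
from h import *
import pickle
np.set_printoptions(precision=4,suppress=True)
d=pickle.load(open('c0.pkl','rb'))
for n in d:
    c=d[n];h=cv2.cvtColor(c['img'],cv2.COLOR_RGB2HSV); m=cv2.inRange(h,(75,120,60),(95,255,255)); m[:270]=0
    cs,_=cv2.findContours(m,0,1);q=max(cs,key=cv2.contourArea)
    r=[cv2.boundingRect(q)];x,y,w,hh=r[0]
    L=q[q[:,0,0].argmin(),0];R=q[q[:,0,0].argmax(),0]
    a,b=onz(c,*L,.08),onz(c,*R,.08);print(n,a,b,(a+b)/2,np.linalg.norm(a-b))
c=cap('wrist','w3.png');o=monitor.get_obs();print(o['tcp_pos'],o['ft_force'])
```

```text
scene [ 0.4078 -0.2638  0.08  ] [ 0.5036 -0.3855  0.08  ] [ 0.4557 -0.3246  0.08  ] 0.15485637398744748
side [ 0.4081 -0.2625  0.08  ] [ 0.5131 -0.3786  0.08  ] [ 0.4606 -0.3205  0.08  ] 0.1565424126556935
[0.5452 0.0279 0.2751] [-0.2267  0.5335 -3.3527]
```

View pics/w3.png

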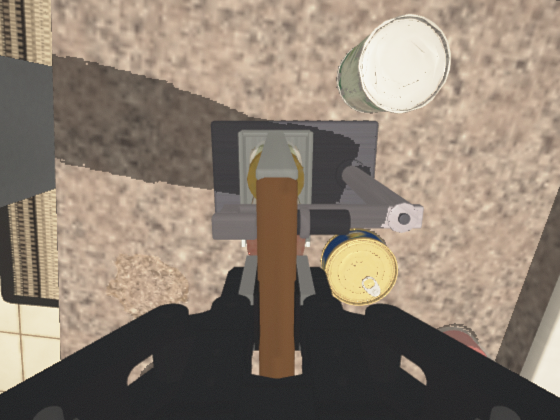

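The caddy hangs straight in the grip (handle at col 277) and the crossbar is above the hook; the bowl, at (0.46,-0.32), is well clear. Drawing it off in −x.

{"fn": "drive_tool", "kwargs": {"moves": [[-0.4, -0.06, 0, 0, 0, 0, 0.5], [-1, -0.14, 0, 0, 0, 0, 0.5], [-2, -0.29, 0, 0, 0, 0, 0.5], [-3, -0.43, 0, 0, 0, 0, 0.5], [-4, -0.58, 0, 0, 0, 0, 0.5], [-5, -0.72, 0, 0, 0, 0, 0.5], [-6, -0.86, 0, 0, 0, 0, 0.5], [-7, -1.0, 0, 0, 0, 0, 0.5], [-8, -1.15, 0, 0, 0, 0, 0.5], [-9, -1.3, 0, 0, 0, 0, 0.5], [-10, -1.44, 0, 0, 0, 0, 0.5], [-11, -1.58, 0, 0, 0, 0, 0.5], [-12, -1.72, 0, 0, 0, 0, 0.5], [-12.4, -1.78, 0, 0, 0, 0, 0.5], [-12.4, -1.78, 0, 0, 0, 0, 0.5], [-12.4, -1.78, 0, 0, 0, 0, 0.5]]}}

```text
time: 13.05
tcp_pos: [0.4213, 0.01, 0.2751]
eef_rot: [3.141, 0.0, 1.715]
ft_force: [0.6, 1.4, -3.3]
opening: 0.0127
grasp_force: 88.5
```

{"fn": "drive_tool", "kwargs": {"moves": [[0, 1, 0, 0, 0, 0, 0.5], [0, 2.5, 0, 0, 0, 0, 0.5], [0, 4.5, 0, 0, 0, 0, 0.5], [-0.2, 7, 0, 0, 0, 0, 0.5], [-0.4, 9.5, 0, 0, 0, 0, 0.5], [-0.6, 12, 0, 0, 0, 0, 0.5], [-0.8, 14.5, 0, 0, 0, 0, 0.5], [-1, 17, 0, 0, 0, 0, 0.5], [-1.2, 19.5, 0, 0, 0, 0, 0.5], [-1.4, 22, 0, 0, 0, 0, 0.5], [-1.5, 24.5, 0, 0, 0, 0, 0.5], [-1.5, 27, 0, 0, 0, 0, 0.5], [-1.5, 29, 0, 0, 0, 0, 0.5], [-1.5, 30.5, 0, 0, 0, 0, 0.5], [-1.5, 31.4, 0, 0, 0, 0, 0.5], [-1.5, 31.8, 0, 0, 0, 0, 0.5], [-1.5, 31.8, 0, 0, 0, 0, 0.5], [-1.5, 31.8, 0, 0, 0, 0, 0.5], [-1.5, 31.8, 0, 0, 0, 0, 0.5]]}}

```text
time: 14.95
tcp_pos: [0.406, 0.3274, 0.2751]
eef_rot: [3.141, 0.0, 1.714]
ft_force: [-0.1, 0.4, -3.1]
opening: 0.0128
grasp_force: 88.5
```

{"fn": "drive_tool", "kwargs": {"moves": [[0, 0, -0.5, 0, 0, 0, 0.5], [0, 0, -1.2, 0, 0, 0, 0.5], [0, 0, -2, 0, 0, 0, 0.5], [0, 0, -2.8, 0, 0, 0, 0.5], [0, 0, -3.6, 0, 0, 0, 0.5], [0, 0, -4.2, 0, 0, 0, 0.5], [0, 0, -4.6, 0, 0, 0, 0.5], [0, 0, -4.8, 0, 0, 0, 0.5], [0, 0, -5, 0, 0, 0, 0.5], [0, 0, -5, 0, 0, 0, 0.5], [0, 0, -5, 0, 0, 0, 0.5]]}}

```text
time: 16.05
tcp_pos: [0.406, 0.3281, 0.2252]
eef_rot: [3.141, -0.0, 1.715]
ft_force: [1.1, -0.0, -4.5]
opening: 0.0126
grasp_force: 88.5
```

Run:
```python
from h import *
np.set_printoptions(precision=4,suppress=True)
a=cap('side')['img'][100:280,90:300];b=cap('scene')['img'][100:280,90:300]
o=np.hstack([cv2.resize(x,(400,343),interpolation=cv2.INTER_CUBIC) for x in(a,b)])
cv2.imwrite('pics/p4.png',o[:,:,::-1])
o=monitor.get_obs();print(o['tcp_pos'],o['eef_rot'],o['ft_force'],o['qpos'])
```

```text
[0.4061 0.3281 0.2252] [ 3.141  -0.0002  1.7148] [ 0.4738  1.0058 -5.7649] [ 0.5258  0.212  -0.1034  1.2548 -0.0001  1.9526]
```

View pics/p4.png

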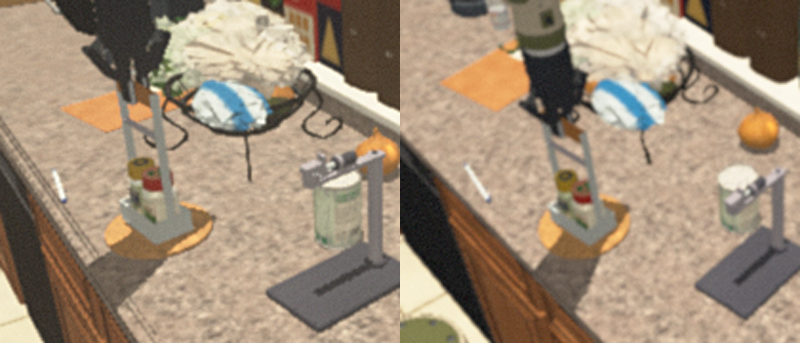

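Both views show the caddy upright just above the trivet (tray around (160,222), trivet centre around (160,230) in the left half). I'll lower it the last 9 mm.

{"fn": "drive_tool", "kwargs": {"moves": [[0, 0, -0.2, 0, 0, 0, 0.5], [0, 0, -0.4, 0, 0, 0, 0.5], [0, 0, -0.6, 0, 0, 0, 0.5], [0, 0, -0.7, 0, 0, 0, 0.5], [0, 0, -0.8, 0, 0, 0, 0.5], [0, 0, -0.85, 0, 0, 0, 0.5], [0, 0, -0.85, 0, 0, 0, 0.5], [0, 0, -0.85, 0, 0, 0, 0.5]]}}

```text
time: 16.95
tcp_pos: [0.406, 0.328, 0.2165]
eef_rot: [3.141, 0.0, 1.715]
ft_force: [0.4, 0.1, -3.7]
opening: 0.0122
grasp_force: 88.5
```

{"fn": "drive_tool", "kwargs": {"moves": [[0, 0, -0.05, 0, 0, 0, 0.5], [0, 0, -0.1, 0, 0, 0, 0.5], [0, 0, -0.1, 0, 0, 0, 0.5], [0, 0, -0.1, 0, 0, 0, 0.5]]}}

```text
time: 17.35
tcp_pos: [0.4061, 0.3284, 0.2162]
eef_rot: [3.14, -0.001, 1.715]
ft_force: [-1.4, 1.0, 2.8]
opening: 0.0128
grasp_force: 89.4
```

Contact made (about 6 N shift in the force). Releasing.

{"fn": "drive_tool", "kwargs": {"moves": [[0, 0, 0, 0, 0, 0, 1.5], [0, 0, 0, 0, 0, 0, 1.8], [0, 0, 0, 0, 0, 0, 2.2], [0, 0, 0, 0, 0, 0, 3], [0, 0, 0, 0, 0, 0, 4], [0, 0, 0, 0, 0, 0, 4.5], [0, 0, 0, 0, 0, 0, 4.5]], "grip_force": 20}}

```text
time: 18.05
tcp_pos: [0.4059, 0.328, 0.2154]
eef_rot: [3.142, 0.0, 1.715]
ft_force: [0.0, 0.1, -0.2]
opening: 0.0448
grasp_force: 0.0
```

{"fn": "drive_tool", "kwargs": {"moves": [[0, 0, 0.5, 0, 0, 0, 4.5], [0, 0, 1.5, 0, 0, 0, 4.5], [0, 0, 3, 0, 0, 0, 4.5], [0, 0, 5, 0, 0, 0, 4.5], [0, 0, 7, 0, 0, 0, 4.5], [0, 0, 9, 0, 0, 0, 4.5], [0, 0, 11, 0, 0, 0, 4.5], [0, 0, 12, 0, 0, 0, 4.5], [0, 0, 12, 0, 0, 0, 4.5], [0, 0, 12, 0, 0, 0, 4.5], [0, 0, 12, 0, 0, 0, 4.5], [0, 0, 12, 0, 0, 0, 4.5]]}}

```text
time: 19.25
tcp_pos: [0.4055, 0.3278, 0.3344]
eef_rot: [-3.14, 0.001, 1.715]
ft_force: [-0.2, 0.0, -0.2]
opening: 0.0446
grasp_force: 0.0
```

Run:
```python
from h import *
a=cap('side')['img'][100:280,90:300];b=cap('wrist')['img']
o=np.hstack([cv2.resize(a,(400,343),interpolation=cv2.INTER_CUBIC),cv2.resize(b,(400,343))])
cv2.imwrite('pics/p5.png',o[:,:,::-1])
o=monitor.get_obs();print(o['tcp_pos'],o['ft_force'],o['opening'])
```

```text
[0.40563088 0.32788554 0.33475362] [-0.60590931 -1.49751522  0.19192924] 0.04467092744892344
```

View pics/p5.png

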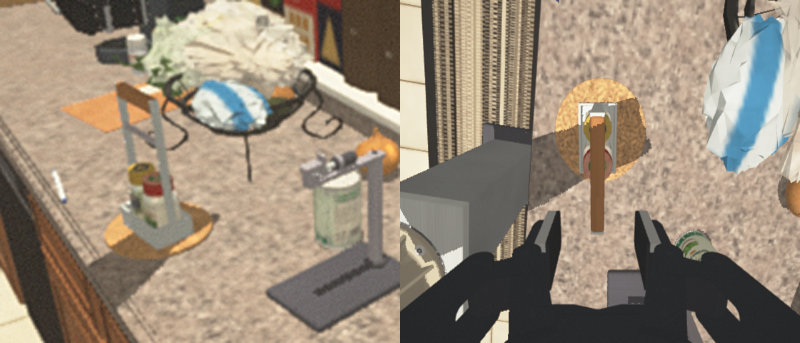

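The caddy stands upright and wholly on the trivet (trivet centred around (602,130), tray inside it), and the gripper is clear. Handing in.

```bash
python3 -c "
from h import *
print(close_job())"
```

```text
the job is handed in; nothing more can be done
None
```

The caddy is off the hook, standing upright and wholly on the cork trivet and let go; the force readings between moves peaked at about 12 N while pushing back and lifting out, the bowl and tins were not moved, and the job was handed in at about 19 s.

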